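# Refit the air filter panel in a motorcycle airbox

## Task

Pick the air filter panel out of the steel tray and fit it in the open airbox: tuck its orange tongue under the airbox's yellow lip while the other edge is still raised, then lower that edge gently, without forcing or dropping it, until the panel lies flat and fully home in its pocket. Then swing the red-knobbed latch fully round over the panel, as far as its stop, and let go. Leave the bushings and the sleeve in the tray where they stand.

Things in the scene. Friction and masses are not known exactly. Their poses are not given: they have to be found in the camera images.
- airbox: Grey open-topped airbox fixed to the bench, about 208 x 146 mm, 52 mm high. Origin at its underside. Axes: x from the latch towards the yellow lip, z up, y to the left of x. The latch turns about a vertical axis at x = -104 mm, y = 0. A round black inlet stub sticks out of the far wall to x = 151 mm.
- ledge (a point): Pocket's origin, 40 mm above the airbox's, level with the flat ledge (round an open hollow) on which the panel rests; axes as the airbox. Walls rise 12 mm above the ledge: near wall's inner face (latch side) x = -80 mm, sides' y = -61 and +61, far wall's x = +97. The panel is 6 mm too long to drop in flat.
- lip (a point): Middle of the lower edge of the yellow lip at its mouth: x = 80 mm, 14 mm above the ledge. The lip is a 5 mm thick plate along the far wall, over the ledge from x = 80 to 97 mm; the slot under it is 14 mm high at the mouth, 11 mm at the back; its top is 19 mm above the ledge. Axes as the airbox.
- filter_grip (a point): Grip point of the filter panel (about 0.2 kg), lying rib up in the steel tray. Slab 152 (x) x 116 (y) x 12 mm, black frame, pale pleats; an orange rib stands 32 mm up from its middle, 14 mm thick (x), 64 long (y). This point: in the rib, 34 mm above the panel's underside, 10 below the rib's top. Axes: x to the tongue, z up. Home: flat on the ledge, axes along the airbox's.
- filter_tongue (a point): Middle of the tip of the panel's orange tongue: x = +90 mm from the panel's middle, 2.5 mm above its underside; axes as the panel's. The tongue is 5 mm thick, 100 mm wide, level with the underside and projects 14 mm past the black frame.
- filter_heel (a point): Middle of the panel's opposite edge, on its underside: x = -76 mm from the panel's middle; axes as the panel's.
- latch (a joint): Latch angle (rad): 0 = closed, at its stop, arm along the airbox's +x over the panel's edge; grows as the arm swings towards +y, to 2.3; starts at 1.5 to 2.1. Turns with slight friction (1 N at the knob) and stays where left. The steel arm, 16 mm wide, passes 3 mm above the seated panel's top and would hit a panel that is not down.
- latch_knob (a point): Upper part of the latch's upright red knob, a round post of 18 mm diameter, 50 mm from the latch's axis. This point is on the post's axis, 84 mm above the airbox's underside; the post runs from 23 mm below this point to 13 mm above.
- bushing1_c (a point): Centre of a copper bushing, a standing open tube of 34 mm diameter, 26 mm high, in the tray beside the panel; to be left alone.
- bushing2_c (a point): Centre of a second such bushing, 34 mm diameter, 26 mm high; to be left alone.
- sleeve_c (a point): Centre of a black flanged sleeve, standing, 38 mm diameter, 38 mm high, in the tray; to be left alone.
Mind the look-alikes: they are no part of the job. Several things look just like the part that bears filter_grip: the one meant starts farthest to the robot's left.

How it is judged:
By the outcome, as a careful person would: the job done as asked, in the order asked, and still so for the second after the job is handed in, with the robot touching nothing.
It also fails if it takes over 58 s, if anything falls off the work surface, if the arm or the gripper's body presses on something with over 40 N, if the wrist force passes 120 N, or if a joint passes its speed limit or range.

## Robot

A 7-joint arm with a two-finger parallel gripper is mounted at the origin on the work surface. World frame = base frame: x ahead of the robot, y to its left, z up, the work surface at z = 0. Lengths are in m, angles in rad, forces in N, time in s.
With the tool pointing down it reaches from about 0.375 to 0.925 m from the base axis. Payload 3.1 kg.
Tool frame: the origin (TCP) lies between the finger pads; the fingertips stand 19 mm ahead of it and the grasp point (between the pads) is the TCP; z points along the fingers, y is the line along which they close (so a half turn about z gives the same grasp; the last joint's range is limited). The gripper opens to 85 mm and grips with 20 to 120 N. Pads are 22 mm wide; open, the fingers measure 114 mm over their backs; the gripper's body (76 mm by 85 mm) begins 54 mm behind the grasp point. The pads swing forward as they close: fully open they stand 13 mm farther back than shut.
Start: joints at [-1.252, 0.383, 0.044, 1.598, -0.018, 1.161, -0.05], TCP at [0.263, 0.594, 0.216] pointing down, gripper open.
Joint ranges: [-2.61, 2.61], [-0.41, 2.15], [-1.48, 1.57], [0, 2.5], [-1.57, 4.71], [0.05, 1.97], [-2.85, 2.85]. Speed limits (rad/s): [2.79, 2.79, 3.14, 3.14, 3.14, 3.14, 3.14].

## Interface

Orientations are given as a unit quaternion [x, y, z, w].
In Python, from bench import move_ptp, movel, move_j, move_gripper, pause, inverse_kinematics, read_camera, camera_params, MotionError, sign_off, look_for, tip_of, read_time_s, read_qpos, read_joint_vel, read_effort, read_eef_pos, read_tcp_rot, read_ft_force, read_ft_torque, read_finger_gap, read_grasp_force gives the robot as it stands. Calls block until the motion is done:
- move_ptp(position, orientation): joint-space move of the TCP to a pose.
- movel(position, orientation=None, speed=0.15): straight line of the TCP; orientation=None keeps the orientation; speed is the mean speed in m/s.
- move_j(angles): joint-space move.
- move_gripper(opening, effort=None): finger opening in m; effort is the grip in N (None keeps the last); returns when the fingers have stopped.
- pause(seconds).
- inverse_kinematics(position, orientation): joint angles nearest the present ones, or None.
- read_camera(name): name is "scene" or "top" or "wrist"; returns the picture (420x560x3 uint8, red, green, blue); there is no depth.
- camera_params(name): a dict with "K" (3x3 intrinsics, pixels), "camera_from_world" (4x4, takes a point from world to camera coordinates). Camera axes: x right, y down, z forward; pixel columns grow to the right and rows downward; lengths in m; the calibration is good to about 2 mm. A picture is of the moment at which its call begins: read the wrist's pose just before it. camera_params takes no time and is no camera call; for the wrist camera it gives the pose at the moment of the call.
A pose or a line that the arm cannot do raises MotionError and nothing moves.
- sign_off(): hands the job in; it is judged then, once.
Trained networks look in the newest picture that a camera, given by its name, has taken for a name from the list of things; names that differ only in an ending like _2 or _b are one class to them, and where a whole thing is asked for, a point or a joint stands for the part that bears it (a point fixed in the world has none). Each returns a list of dicts, best first, with "confidence" (0 to 1); they miss things now and then, are a little off and sometimes report something else, mostly with a low value. They report only what shows in the picture. A call takes as long as a camera call. They do not tell look-alikes from the thing itself.
- look_for(camera, name): "at" ([column, row] in pixels, amid what is visible of it).
- tip_of(camera, name): "at" ([column, row] in pixels: a listed point, or the origin of a listed thing).
Readings, each from a call of its own:
- read_time_s(): time.
- read_qpos(): joint angles.
- read_joint_vel(): joint speeds.
- read_effort(): joint torques, N m.
- read_eef_pos(): TCP position.
- read_tcp_rot(): TCP orientation.
- read_ft_force(): force on the tool from outside, world axes, zero at the start.
- read_ft_torque(): the same for the moment, N m.
- read_finger_gap(): finger opening in m.
- read_grasp_force(): force on a finger pad.
Only numpy, scipy, OpenCV 4.12 (cv2) and the standard library are available. Lean on these libraries where they do the work, as an engineer would, in place of code of your own. Each camera call takes 0.05 s, during which the arm holds its last target. There are 200 camera calls.

## Working session

There is one attempt and no reset: what is moved stays moved. The work goes in short steps, each a Python script; the robot and the scene stay as the last script left them, time stands still between calls to the robot, and variables do not carry over. Pictures are saved under pics/ and viewed, at most 10 in all, crops included, and the job is handed in when it is done.

```bash
ls; mkdir -p pics; python3 - <<'E'
from bench import *
import cv2,numpy as np
for c in("scene","top"):
    im=read_camera(c);cv2.imwrite(f"pics/{c}0.png",im[:,:,::-1])
    p=camera_params(c);print(c,p["K"],p["camera_from_world"])
    for n in("filter_grip","filter_tongue","filter_heel","lip","ledge","latch_knob","airbox","bushing1_c","sleeve_c"):
        print(n,[(np.round(d["at"],1).tolist(),round(d["confidence"],2)) for d in tip_of(c,n)][:4])
print(read_time_s(),read_tcp_rot(),read_finger_gap())
E
```

```text
pics
scene [[401.28736696   0.         275.97612913]
 [  0.         401.28736696 202.81004591]
 [  0.           0.           1.        ]] [[ 0.7295837   0.68370749  0.01586456 -0.34638779]
 [ 0.49819107 -0.515441   -0.69722753 -0.2063735 ]
 [-0.46852244  0.51658943 -0.71667432  1.12101244]
 [ 0.          0.          0.          1.        ]]
filter_grip [([94.9, 242.2], 0.91), ([249.0, 293.3], 0.63), ([152.3, 311.1], 0.49), ([346.1, 136.0], 0.48)]
filter_tongue [([281.9, 345.7], 0.94), ([139.6, 230.6], 0.62)]
filter_heel [([232.9, 281.4], 0.93), ([60.8, 275.8], 0.6), ([154.4, 313.1], 0.34)]
lip [([393.6, 199.0], 0.86)]
ledge [([366.7, 182.1], 0.71)]
latch_knob [([342.2, 136.9], 0.47)]
airbox [([363.7, 196.5], 0.9)]
bushing1_c [([152.7, 311.8], 0.6)]
sleeve_c [([216.5, 369.0], 0.97), ([364.6, 196.9], 0.34)]
top [[502.1686038    0.         275.16934038]
 [  0.         502.1686038  208.88862239]
 [  0.           0.           1.        ]] [[ 0.02377334 -0.99966624 -0.01011078 -0.04760537]
 [-0.99365919 -0.02251635 -0.11015637  0.51511807]
 [ 0.10989195  0.01266545 -0.99386284  1.29051053]
 [ 0.          0.          0.          1.        ]]
filter_grip [([384.4, 298.2], 0.83), ([333.8, 177.4], 0.72), ([330.3, 210.8], 0.51)]
filter_tongue [([350.6, 294.8], 0.66), ([341.1, 148.9], 0.57)]
filter_heel [([329.8, 208.0], 0.91), ([416.7, 302.8], 0.64)]
lip [([189.1, 150.5], 0.94)]
ledge [([188.8, 183.7], 0.7), ([385.0, 198.0], 0.27)]
latch_knob [([385.8, 160.3], 0.66), ([161.4, 221.8], 0.49)]
airbox [([188.5, 191.8], 0.68)]
bushing1_c [([386.6, 219.3], 0.63)]
sleeve_c [([386.0, 158.7], 0.65)]
1.0 [ 2.06876375e-01  9.78367091e-01  1.94517950e-05 -8.69387220e-06] 0.08560555238835722
```

View pics/top0.png

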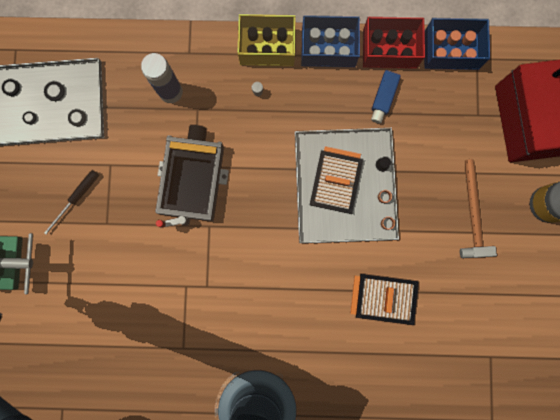

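View pics/scene0.png

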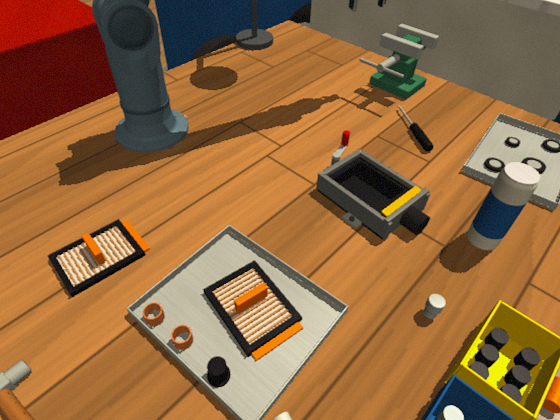

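The top view shows the tray panel at about (337,182), tongue up at (341,152). A look-alike lies at (388,300) further right, so the tray one is meant. The airbox is at (190,180), lip at (192,148), and the knob at (161,223). The scene view agrees.

```bash
cat > h.py <<'E'
from bench import *
import numpy as np,cv2
from scipy.spatial.transform import Rotation as R
def tri(obs):
    "obs: list of (params, pixel)"
    A=[]
    for p,u in obs:
        P=p["K"]@np.asarray(p["camera_from_world"])[:3]
        A+=[u[0]*P[2]-P[0],u[1]*P[2]-P[1]]
    A=np.array(A);A/=np.linalg.norm(A[:,:3],axis=1)[:,None]
    return np.linalg.lstsq(A[:,:3],-A[:,3],rcond=None)[0]
def atz(p,u,z):
    T=np.asarray(p["camera_from_world"]);r=T[:3,:3].T@np.linalg.solve(p["K"],[u[0],u[1],1]);o=-T[:3,:3].T@T[:3,3]
    return o+r*(z-o[2])/r[2]
def proj(p,X):
    c=np.asarray(p["camera_from_world"])[:3]@np.r_[X,1];q=p["K"]@c;return q[:2]/q[2]
def down(a,tilt=0):
    "tool down, finger closing line (tool y) at world yaw a"
    y=np.array([np.cos(a),np.sin(a),0]);z=np.array([0,0,-1.]);x=np.cross(y,z)
    return R.from_matrix(np.c_[x,y,z]).as_quat()
E
python3 - <<'E'
from h import *
s,t=camera_params("scene"),camera_params("top")
for n,a,b in [("grip",(249,293.3),(333.8,177.4)),("tongue",(281.9,345.7),(341.1,148.9)),("heel",(232.9,281.4),(329.8,208)),("lip",(393.6,199),(189.1,150.5)),("ledge",(366.7,182.1),(188.8,183.7)),("airbox",(363.7,196.5),(188.5,191.8)),("knob",(346,136),(161.4,221.8))]:
    X=tri([(s,a),(t,b)]);print(n,X.round(4),(proj(s,X)-a).round(1),(proj(t,X)-b).round(1))
T=camera_params("wrist");C=np.array(T["camera_from_world"]);print(-C[:3,:3].T@C[:3,3],C[:3,:3],T["K"][0],read_qpos())
for X in ([.55,-.13,.3],[.56,.17,.3]):
  for a in np.arange(-2,2,.5):
    q=inverse_kinematics(X,down(a));print(X,a,None if q is None else np.round(q,2))
E
```

```text
grip [ 0.5966 -0.1919  0.0431] [ 3.5 -0.4] [1.9 1.5]
tongue [ 0.6872 -0.211  -0.0021] [ 0.3 -0. ] [0.1 0.1]
heel [ 0.5267 -0.181  -0.0068] [-0.8  0.1] [-0.5 -0.4]
lip [0.6578 0.19   0.0464] [ 3.1 -0.3] [1.4 2.1]
ledge [0.5768 0.1926 0.0417] [-0.6  0. ] [-0.3 -0.4]
airbox [ 0.5674  0.2069 -0.022 ] [-2.1  0.2] [-1.1 -1.5]
knob [0.4708 0.2481 0.0876] [-0.2  0. ] [-0.1 -0.1]
[0.20145806 0.62218384 0.37344166] [[ 4.05916443e-01  9.13910147e-01 -2.91178683e-04]
 [ 8.80621748e-01 -3.91046035e-01  2.67559967e-01]
 [ 2.44411904e-01 -1.08863408e-01 -9.63541166e-01]] [301.20115185   0.         279.99008283] [-1.25175991  0.38291181  0.04388501  1.59785593 -0.01789553  1.1611813
 -0.04988836]
[0.55, -0.13, 0.3] -2.0 [-0.92  0.44  1.4   1.74 -0.44  1.34 -1.43]
[0.55, -0.13, 0.3] -1.5 [-0.71  0.23  1.02  1.74 -0.21  1.28 -1.14]
[0.55, -0.13, 0.3] -1.0 [-0.68  0.22  0.97  1.74 -0.19  1.28 -0.66]
[0.55, -0.13, 0.3] -0.5 [-0.67  0.22  0.97  1.74 -0.19  1.28 -0.16]
[0.55, -0.13, 0.3] 0.0 [-0.66  0.22  0.96  1.74 -0.19  1.28  0.34]
[0.55, -0.13, 0.3] 0.5 [-0.65  0.22  0.95  1.74 -0.18  1.28  0.83]
[0.55, -0.13, 0.3] 1.0 [-0.66  0.22  0.95  1.74 -0.18  1.28  1.33]
[0.55, -0.13, 0.3] 1.5 [-0.63  0.21  0.92  1.74 -0.17  1.28  1.82]
[0.56, 0.17, 0.3] -2.0 [-1.39  0.51  1.39  1.7  -0.51  1.37 -1.91]
[0.56, 0.17, 0.3] -1.5 [-0.93  0.22  0.66  1.68 -0.14  1.28 -1.74]
[0.56, 0.17, 0.3] -1.0 [-0.87  0.22  0.6   1.68 -0.13  1.28 -1.25]
[0.56, 0.17, 0.3] -0.5 [-0.86  0.22  0.58  1.68 -0.12  1.28 -0.76]
[0.56, 0.17, 0.3] 0.0 [-0.82  0.21  0.53  1.68 -0.11  1.28 -0.27]
[0.56, 0.17, 0.3] 0.5 [-0.76  0.21  0.46  1.68 -0.09  1.28  0.22]
[0.56, 0.17, 0.3] 1.0 [-0.69  0.2   0.38  1.67 -0.08  1.28  0.7 ]
[0.56, 0.17, 0.3] 1.5 [-0.65  0.2   0.33  1.67 -0.07  1.28  1.19]
```

```bash
python3 - <<'E'
from h import *
def look(X,a,tag,things):
    move_ptp(X,down(a))
    pause(.15);p=camera_params("wrist");im=read_camera("wrist");cv2.imwrite(f"pics/{tag}.png",im[:,:,::-1])
    np.savez(f"{tag}.npz",K=p["K"],camera_from_world=p["camera_from_world"])
    for n,z in things:
        print(tag,n,[(np.round(d["at"],1).tolist(),round(d["confidence"],2),atz(p,d["at"],z).round(4).tolist()) for d in tip_of("wrist",n)][:3])
look([.56,.14,.22],-.1,"wbox",[("lip",.054),("ledge",.04),("airbox",0),("latch_knob",.084)])
look([.595,-.25,.22],-.19,"wpan",[("filter_grip",.037),("filter_tongue",.0055),("filter_heel",.003)])
print(read_time_s())
E
```

```text
wbox lip [([375.6, 138.9], 0.77, [0.6647, 0.1856, 0.054])]
wbox ledge [([299.2, 136.3], 0.78, [0.5861, 0.1955, 0.04])]
wbox airbox [([294.0, 136.6], 0.94, [0.5821, 0.1941, 0.0])]
wbox latch_knob [([167.0, 91.4], 0.64, [0.4667, 0.2489, 0.084])]
wpan filter_grip [([57.7, 291.2], 0.98, [0.2936, -0.3277, 0.037]), ([277.3, 138.2], 0.92, [0.6032, -0.1938, 0.037]), ([343.2, 138.0], 0.58, [0.6746, -0.2071, 0.037])]
wpan filter_tongue [([350.0, 134.6], 0.97, [0.6892, -0.2071, 0.0055]), ([55.2, 214.7], 0.76, [0.3034, -0.236, 0.0055])]
wpan filter_heel [([90.0, 326.6], 0.86, [0.2863, -0.4055, 0.003]), ([211.3, 139.7], 0.65, [0.5237, -0.1819, 0.003])]
5.1667
```

View pics/wbox.png

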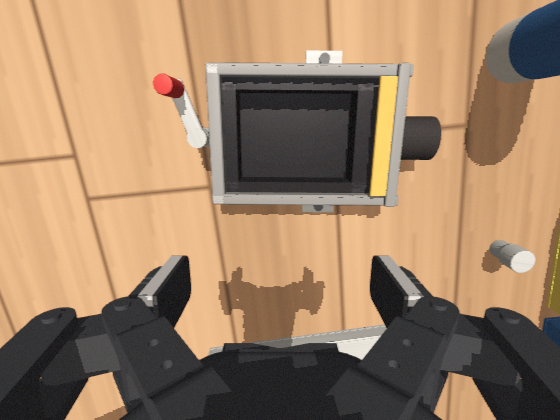

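View pics/wpan.png

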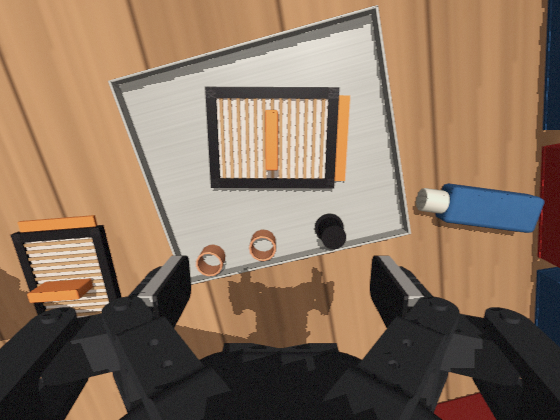

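Wrist views: airbox rim corners at about (208,65),(411,65),(397,206),(213,203), yellow lip at columns 371–397, knob top at (165,84). The panel frame's corners are at (206,88),(339,88),(334,188),(211,190). Fingers are clear of both. Now fit poses to the corners.

```bash
python3 - <<'E'
from h import *
from scipy.optimize import least_squares
def seg(im,lo,hi):
    m=cv2.inRange(cv2.cvtColor(im,cv2.COLOR_BGR2HSV),lo,hi)
    out=[]
    for c in cv2.findContours(m,cv2.RETR_EXTERNAL,cv2.CHAIN_APPROX_NONE)[0]:
        if cv2.contourArea(c)>60: out.append((cv2.contourArea(c),cv2.boxPoints(cv2.minAreaRect(c)).round(1).tolist()))
    return sorted(out,reverse=True)[:5]
b=cv2.imread("pics/wbox.png");w=cv2.imread("pics/wpan.png")
print("yellow");[print(o) for o in seg(b,(18,120,100),(35,255,255))]
print("red");[print(o) for o in seg(b,(0,180,60),(6,255,255))]
print("orange");[print(o) for o in seg(w,(8,200,120),(20,255,255))]
def fit(p,pts,pix,x0,fz):
    def f(v):
        c,s=np.cos(v[2]),np.sin(v[2]);z=v[3]
        return np.concatenate([proj(p,[v[0]+c*x-s*y,v[1]+s*x+c*y,z+h])-u for (x,y,h),u in zip(pts,pix)]+[[(z-fz)*500]])
    r=least_squares(f,x0);return r.x.round(4),r.fun.round(1)
pb=np.load("wbox.npz");pw=np.load("wpan.npz")
print(fit(pb,[(-.104,.073,.052),(.104,.073,.052),(.104,-.073,.052),(-.104,-.073,.052)],[(208,65),(411,65),(397,206),(213,203)],[.58,.19,-.1,0],0))
print(fit(pw,[(-.076,.058,.012),(.076,.058,.012),(.076,-.058,.012),(-.076,-.058,.012)],[(206,88),(339,88),(334,188),(211,190)],[.6,-.19,-.15,.003],.003))
E
python3 -c "
import cv2
b=cv2.imread('pics/wbox.png')[50:220,140:450];w=cv2.imread('pics/wpan.png')[75:205,190:360]
import numpy as np
b=cv2.resize(b,None,fx=2.5,fy=2.5,interpolation=0);cv2.imwrite('pics/cb.png',b)
cv2.imwrite('pics/cw.png',cv2.resize(w,None,fx=4,fy=4,interpolation=0))"
```

```text
yellow
(1946.0, [[367.29998779296875, 195.39999389648438], [379.70001220703125, 74.19999694824219], [397.6000061035156, 76.0999984741211], [385.20001220703125, 197.1999969482422]])
(588.0, [[546.0, 219.0], [559.0, 219.0], [559.0, 314.0], [546.0, 314.0]])
red
(178.0, [[162.0, 94.0], [170.1999969482422, 76.5999984741211], [186.1999969482422, 84.0999984741211], [178.0, 101.5]])
orange
(array([ 0.594 ,  0.192 , -0.1058, -0.0052]), array([-1.9, -1.1,  1.7,  0.6, -0.3, -0.3,  0.6,  1.3, -2.6]))
(array([ 0.5968, -0.1965, -0.1854,  0.0016]), array([-1.2,  0.3,  0.4, -0. ,  0.7,  0.8,  0.2, -0.9, -0.7]))
```

View pics/cb.png

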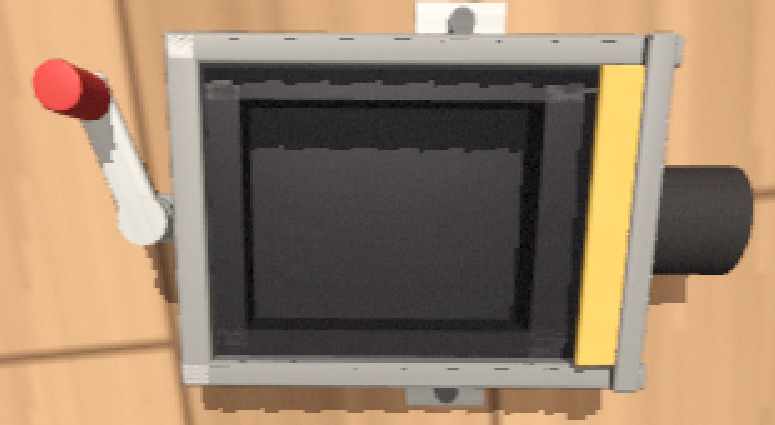

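View pics/cw.png

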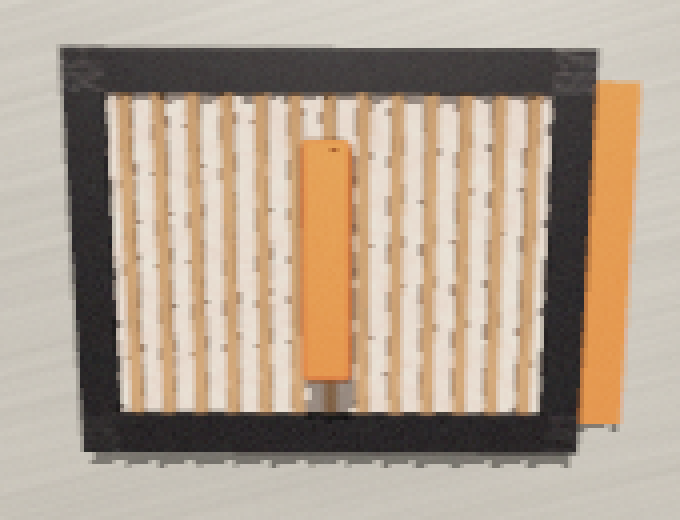

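```bash
python3 - <<'E'
from h import *
from scipy.optimize import least_squares
def fit(p,pts,pix,x0,fz):
    def f(v):
        c,s=np.cos(v[2]),np.sin(v[2]);z=v[3]
        return np.concatenate([proj(p,[v[0]+c*x-s*y,v[1]+s*x+c*y,z+h])-u for (x,y,h),u in zip(pts,pix)]+[[(z-fz)*500]])
    r=least_squares(f,x0);return r.x.round(4),r.fun.round(1)
pb=np.load("wbox.npz");pw=np.load("wpan.npz")
B=[(-.08,.061,.052),(-.08,-.061,.052),(.08,.061,.059),(.08,-.061,.059),(.097,.061,.059),(.097,-.061,.059)]
v,r=fit(pb,B,[(220,76),(225.2,192.8),(380.4,76),(370,195.6),(398,76.4),(386.8,196)],[.58,.19,-.1,0],0);print(v,r)
print(fit(pw,[(-.076,.058,.012),(.076,.058,.012),(.076,-.058,.012),(-.076,-.058,.012),(.09,.05,.005),(.09,-.05,.005),(-.007,.032,.044),(.007,.032,.044),(.007,-.032,.044),(-.007,-.032,.044)],
 [(205,86.5),(339.5,87.3),(334.3,187.8),(211.3,187.8),(350.3,95.5),(345.3,181),(265.5,110),(278,110),(277.5,170),(265.5,170)],[.6,-.19,-.15,.003],.003))
# cross-check box in the fixed views; knob angle
c,s=np.cos(v[2]),np.sin(v[2]);W=lambda x,y,z:np.array([v[0]+c*x-s*y,v[1]+s*x+c*y,z])
for cam in("top","scene"):
    p=camera_params(cam);print(cam,"lip",proj(p,W(.08,0,.054)).round(1),"ledge",proj(p,W(0,0,.04)).round(1))
k=atz(pb,(165,84.4),.097);d=k[:2]-W(-.104,0,0)[:2];print("knob",k,np.linalg.norm(d),np.arctan2(d[1],d[0])-v[2])
print("hinge px",proj(pb,W(-.104,0,.055)))
E
```

```text
[ 0.5842  0.194  -0.1046 -0.0027] [-0.  -0.4 -0.1  1.1  0.6 -0.4  0.3  0.6  0.2 -0.7 -1.   0.3 -1.3]
(array([ 0.597 , -0.1952, -0.1916,  0.0017]), array([-0.1,  0. ,  0.2, -0.2,  0.1,  0.3, -0.5, -0.2, -0. , -0.2, -0.3,
       -0.3, -0.5, -0.4,  0.3, -0.3,  0.7,  0.6,  0. ,  0.6, -0.7]))
top lip [191.8 149.7] ledge [188.2 180.6]
scene lip [398.9 198.6] ledge [369.  183.9]
knob [0.47054561 0.25292384 0.097     ] 0.04914036603655659 1.8849598236110172
hinge px [198.67333797 137.81475019]
```

```bash
cat >> h.py <<'E'
BX,BY,BYAW=.5842,.194,-.1046
h=.036
def box(x,y,z):
    c,s=np.cos(BYAW),np.sin(BYAW);return np.array([BX+c*x-s*y,BY+s*x+c*y,z])
def place(tipx,tipz,th,dy=0,dyaw=0):
    "TCP pose that puts the tongue tip's underside at tipx, tipz above ledge, heel raised by th"
    Rp=R.from_euler('y',th);O=np.array([tipx,dy,tipz+.04])+Rp.apply([-.09,0,h])
    Q=R.from_euler('z',BYAW+dyaw)*Rp*R.from_euler('z',-0.)*R.from_quat(down(0))
    return box(*O),Q.as_quat()
E
python3 - <<'E'
from h import *
g=down(-.1916);P=np.array([.597,-.1952,.0377])
for a in [(.074,.06,.2),(.074,.003,.2),(.091,.003,.2),(.091,0,0)]:
    q=inverse_kinematics(*place(*a));print(a,place(*a)[0].round(3),None if q is None else q.round(2))
move_gripper(.045)
move_ptp(P+[0,0,.08],g);movel(P,g,speed=.08)
f0=read_ft_force();move_gripper(0.0,60);print(read_finger_gap(),read_grasp_force(),read_eef_pos(),f0)
movel(P+[0,0,.02],g,speed=.05);print(read_ft_force())
movel(P+[0,0,.14],g);pause(.2);print(read_ft_force(),read_ft_torque(),read_finger_gap(),read_time_s())
E
```

```text
(0.074, 0.06, 0.2) [0.577 0.195 0.153] [-0.88  0.59  0.74  1.63 -0.46  1.29 -0.12]
(0.074, 0.003, 0.2) [0.577 0.195 0.096] [-0.84  0.64  0.68  1.66 -0.49  1.2  -0.1 ]
(0.091, 0.003, 0.2) [0.594 0.193 0.096] [-0.81  0.67  0.66  1.62 -0.49  1.22 -0.09]
(0.091, 0, 0) [0.585 0.194 0.076] [-0.96  0.59  0.74  1.81 -0.48  0.93 -0.11]
-0.00019657412596373795 0.0 [ 0.59700886 -0.19520369  0.03777529] [-0.35319897  0.09097695  0.36712711]
[ 0.11108834 -0.44920265 -0.92864633]
[0.53048784 0.68720119 0.26120378] [ 0.01446887 -0.0187597  -0.00237447] 0.00015585700826051182 9.525
```

The gripper closed on nothing, so I'll look.

```bash
python3 - <<'E'
from h import *
p=camera_params("wrist");im=read_camera("wrist");cv2.imwrite("pics/w2.png",im[:,:,::-1]);np.savez("w2.npz",K=p["K"],camera_from_world=p["camera_from_world"])
for n,z in (("filter_grip",.037),("filter_tongue",.004),("filter_heel",.002)):
    print(n,[(np.round(d["at"],1).tolist(),round(d["confidence"],2),atz(p,d["at"],z).round(4).tolist()) for d in tip_of("wrist",n)][:3])
print(read_eef_pos(),read_finger_gap())
E
```

```text
filter_grip [([280.8, 194.4], 0.97, [0.5968, -0.1946, 0.037]), ([48.2, 353.1], 0.63, [0.2899, -0.3309, 0.037]), ([359.0, 188.1], 0.52, [0.6751, -0.2032, 0.037])]
filter_tongue [([359.1, 188.4], 0.75, [0.6825, -0.2119, 0.004]), ([46.6, 270.0], 0.72, [0.2999, -0.2397, 0.004])]
filter_heel [([212.6, 188.7], 0.61, [0.5213, -0.1813, 0.002])]
[ 0.59678102 -0.19519777  0.17725807] 0.0001874583296638628
```

View pics/w2.png

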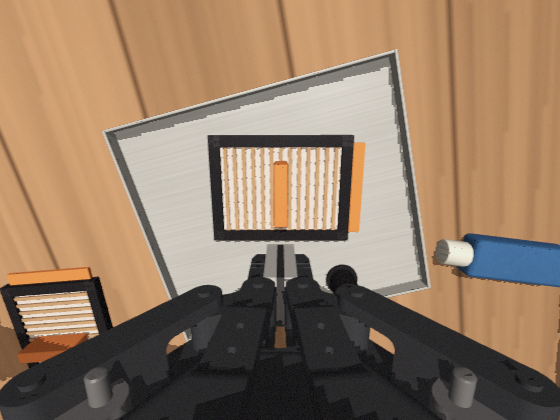

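The panel is undisturbed: rib at (280,194), closed fingertips at (280,250). Alignment looks right, so I'll repeat the grasp with readings and a scene picture.

```bash
python3 - <<'E'
from h import *
g=down(-.1916);P=np.array([.597,-.1952,.0377])
p=camera_params("wrist");print("tip px",proj(p,np.array(read_eef_pos())-[0,0,.019]))
move_gripper(.045);print("gap",read_finger_gap())
movel(P+[0,0,.03],g);movel(P,g,speed=.08);print(read_eef_pos(),read_ft_force())
move_gripper(.016,30);print("gap",read_finger_gap(),read_grasp_force(),read_ft_force())
im=read_camera("wrist");a=im[100:400,130:430]
b=read_camera("scene")[200:400,130:350]
cv2.imwrite("pics/w3.png",np.hstack([cv2.resize(a,(400,400)),cv2.resize(b,(400,400))])[:,:,::-1])
print(read_time_s())
E
```

```text
tip px [279.92167668 237.86600032]
gap 0.04462271155719141
[ 0.59645431 -0.19509203  0.0369622 ] [0.62081599 0.70468792 0.4789136 ]
gap 0.015773111542699947 0.0 [ 1.22219331 -0.50793389 -0.19293568]
12.125
```

View pics/w3.png

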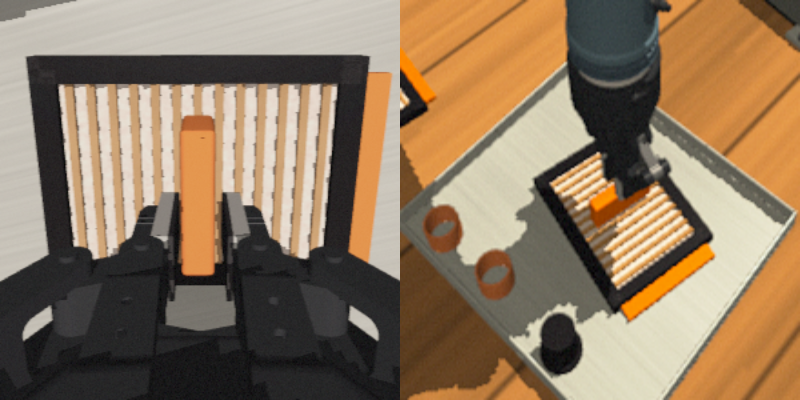

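The fingers straddle the rib properly at a 16 mm gap (crop rib at (197,200)). Now close stepwise.

```bash
python3 - <<'E'
from h import *
for o,e in((.013,30),(.010,60)):
    move_gripper(o,e);print(o,read_finger_gap(),read_grasp_force(),read_ft_force(),read_eef_pos())
pause(.2);print(read_finger_gap(),read_grasp_force())
b=read_camera("scene")[200:400,130:350];a=read_camera("wrist")[100:400,130:430]
cv2.imwrite("pics/w4.png",np.hstack([cv2.resize(a,(400,400)),cv2.resize(b,(400,400))])[:,:,::-1])
print(read_time_s())
E
```

```text
0.013 0.013135977919812143 0.0 [-0.37248765 -0.14047051 -0.06053693] [ 0.59701263 -0.1951761   0.03773371]
0.01 0.009899899447087773 0.0 [ 0.70587813  0.23516615 -0.14981359] [ 0.59698671 -0.19521166  0.03767005]
0.00997202728610063 0.0
12.8583
```

View pics/w4.png

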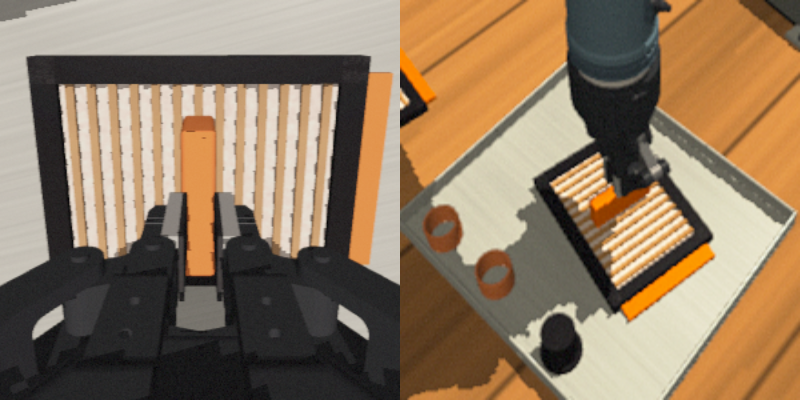

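```bash
python3 - <<'E'
from h import *
def asc(im,r0,r1,c0,c1):
    hsv=cv2.cvtColor(im,cv2.COLOR_RGB2HSV)
    for r in range(r0,r1,4):
        print(r,"".join('O' if hsv[r,c,1]>150 and hsv[r,c,2]>110 and 5<hsv[r,c,0]<20 else '#' if hsv[r,c,2]<60 else '+' if hsv[r,c,2]<150 else '.' for c in range(c0,c1)))
im=read_camera("wrist");asc(im,180,330,235,325)
move_gripper(0,40);print(read_finger_gap(),read_grasp_force(),read_ft_force())
im=read_camera("wrist");asc(im,180,330,235,325)
print(read_time_s())
E
```

```text
180 ..........................................................................................
184 ..........................................................................................
188 ..................................OOOOOOOOOOOOOOOOOOOO.................................+..
192 +...............+...............OOOOOOOOOOOOOOOOOOOOOOO+...............+...............+..
196 ................................OOOOOOOOOOOOOOOOOOOOOOOO..................................
200 ...............................OOOOOOOOOOOOOOOOOOOOOOOOOO.................................
204 ...............................OOOOOOOOOOOOOOOOOOOOOOOOOO.................................
208 ...............................OOOOOOOOOOOOOOOOOOOOOOOOOO.............++..............+...
212 .+.............................OOOOOOOOOOOOOOOOOOOOOOOOOO.............................+...
216 ...............................OOOOOOOOOOOOOOOOOOOOOOOOOO.................................
220 ...............................OOOOOOOOOOOOOOOOOOOOOOOOOO.................................
224 ...............................OOOOOOOOOOOOOOOOOOOO
[... 5488 characters left out ...]
###########################
304 ##########################################+++++++#########################################
308 ###########################################++++++#########################################
312 ##########################################+++++###########################################
316 ##########################################++++++##########################################
320 ##########################################+++++++#########################################
324 ####################################################################################+++###
328 #########################################+++++++++###################################++###
13.2167
```

Closed fingers hide the rib and the panel hasn't moved, so the tips are above the rib. I'll probe down gently to find the true tip height.

```bash
python3 - <<'E'
from h import *
g=down(-.1916);P=np.array([.597,-.1952,.0377])
f0=np.array(read_ft_force())
for i in range(1,22):
    try: movel(P-[0,0,.002*i],g,speed=.04)
    except MotionError as e: print(e);break
    f=np.array(read_ft_force())-f0
    if f[2]>2.5:break
print(i,read_eef_pos(),f,read_time_s())
E
```

```text
4 [ 0.5972282  -0.19533791  0.03169857] [-3.75739004  2.72401142 12.21751046] 14.2167
```

Contact came at TCP z≈0.032, so the tips really stand about 13 mm above the reported TCP, which agrees with the tip row in the picture. I'll grasp about 30 mm deeper, watching the force.

```bash
python3 - <<'E'
from h import *
g=down(-.1916);P=np.array([.597,-.1952,.0377])
movel(P+[0,0,.012],g,speed=.1);move_gripper(.045,60);f0=np.array(read_ft_force())
def dn(z,n):
    for k in n:
        movel([P[0],P[1],k],g,speed=.06);f=np.array(read_ft_force())-f0
        if abs(f[2])>4: print("contact",k,f);return False
    return True
ok=dn(0,[.030,.022,.016,.012,.008])
print(ok,read_eef_pos())
if ok:
    move_gripper(0,60);print(read_finger_gap(),read_grasp_force(),np.array(read_ft_force())-f0,read_eef_pos())
print(read_time_s())
E
```

```text
True [ 0.59670982 -0.19506437  0.00764582]
0.012657207029987686 62.374677658081055 [ 1.18754695 -1.27466404  2.00939063] [ 0.59730817 -0.19538708  0.00828761]
16.9583
```

Gripped (12.7 mm, 62 N). Lift and carry it to above the airbox, tilted.

```bash
sed -i 's/^h=.036/h=.0063/' h.py; python3 - <<'E'
from h import *
g=down(-.1916);P=np.array([.597,-.1952,.008])
f0=np.array(read_ft_force())
movel(P+[0,0,.03],g,speed=.06);movel(P+[0,0,.14],g,speed=.2);pause(.1)
print(read_ft_force()-f0,read_finger_gap(),read_grasp_force())
im=read_camera("wrist");cv2.imwrite("pics/h0.png",im[:,:,::-1])
move_ptp(*place(.073,.09,.2));pause(.1)
print(read_ft_force(),read_ft_torque(),read_finger_gap(),read_time_s())
p=camera_params("wrist");im=read_camera("wrist");cv2.imwrite("pics/h1.png",im[:,:,::-1]);np.savez("h1.npz",K=p["K"],camera_from_world=p["camera_from_world"])
for n in("lip","filter_tongue","filter_heel"):
    print(n,[(np.round(d["at"],1).tolist(),round(d["confidence"],2)) for d in tip_of("wrist",n)][:3])
print(proj(p,box(.08,0,.054)),proj(p,box(.073,0,.13)))
E
```

```text
[-0.48560782  0.58468743 -3.3247692 ] 0.012917735495121306 61.94488763809204
[ 0.0647761   0.08900108 -0.99075918] [-0.02787689 -0.27808963  0.03899331] 0.012618934171985834 20.0083
lip []
filter_tongue [([436.6, 245.4], 0.59)]
filter_heel [([150.8, 245.4], 0.59)]
[415.31782238 206.67271525] [432.02798501 239.66540668]
```

View pics/h1.png

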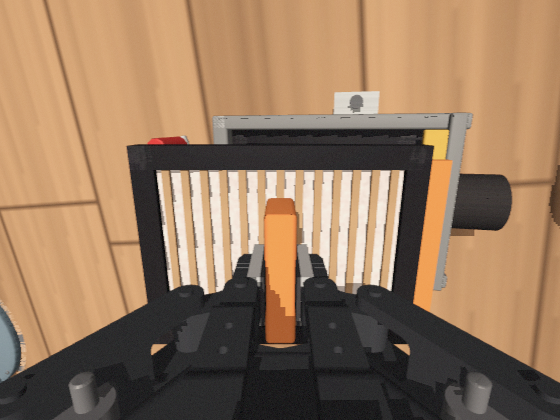

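The picture shows the panel level in the grip, frame corners (131,146) and (432,146), tongue corner (452,162), airbox behind with the lip at (437,145). No views remain, so I'll check its pose in the hand numerically.

```bash
python3 - <<'E'
from h import *
from scipy.optimize import least_squares
p=np.load("h1.npz")
pos,q=place(.073,.09,.2);Rt=R.from_quat(q)
F=R.from_quat(down(0)).inv()  # panel->tool nominal
pts=np.array([(-.076,.058,.012),(.076,.058,.012),(.09,.05,.005),(.007,.032,.044),(-.007,.032,.044)])
im=cv2.imread("pics/h1.png")
pix=np.array([(131,146),(432,146),(452,162),(295,199),(266,199)],float)
def W(v): # v: dx,dy,dz,pitch,yaw of panel in nominal panel frame
    Rp=Rt*F
    X=R.from_euler('yz',[v[3],v[4]]).apply(pts)+np.r_[v[:3]]-[0,0,h]
    return pos+Rp.apply(X)
f=lambda v:np.r_[np.concatenate([proj(p,x)-u for x,u in zip(W(v),pix)]),np.array(v[:3])*300,v[3]*30]
print("nominal resid",f(np.zeros(5))[:10].round(1));r=least_squares(f,np.zeros(5));print(r.x.round(4),r.fun.round(1))
# box check: far +y corner details
for n,X in (("lip +y mouth",box(.08,.061,.059)),("lip +y back",box(.097,.061,.059)),("near inner +y",box(-.08,.061,.052))):print(n,proj(p,X).round(1))
c=im[118:165,405:470]
hsv=cv2.cvtColor(c,cv2.COLOR_BGR2HSV)
for r in range(0,47,3):print(118+r,"".join('Y' if 20<=a[0]<35 and a[1]>120 and a[2]>90 else 'O' if 5<a[0]<20 and a[1]>150 and a[2]>110 else '#' if a[2]<60 else '+' if a[2]<150 else '.' for a in hsv[r]))
E
```

```text
nominal resid [-7.9 -5.2 -1.3 -7.1 -3.  -8.2 -1.4  8.6 -6.2  8.8]
[ 0.0017 -0.0005 -0.0053 -0.0207 -0.0201] [ 3.5 -7.9 -0.3 -3.4 -2.3 -4.5  1.3  6.9 -2.1  6.3  0.5 -0.2 -1.6 -0.6]
lip +y mouth [426.2 129.7]
lip +y back [450.9 129.6]
near inner +y [227.  130.1]
118 ...........................................+++++..............+..
121 ...........................................+#+++..............+..
124 ..........................................++#++..............+...
127 +++++++++++++++++++++++++++++++++++++++++++#+++..............++++
130 ##################+OYYYYYYYYYYYYYYYYYYYYYYYY+++..................
133 ##################+YYYYYYYYYYYYYYYYYYYYYYYYY++...................
136 +++++++++++######++YYYYYYYYYYYYYYYYYYYYYYYY.++...................
139 #####+###########+OYYYYYYYYYYYYYYYYYYYYYYYY++....................
142 ##+#++##++#######+YYYYYYYYYYYYYYYYYYYYYYYYY++....................
145 #######################++OOOYYYYYYYYYYYYYY+++.............+......
148 ############################+YYYYYYYYYYYYY++.....................
151 ############################OYYYYYYYYYYYY.++.....................
154 ##################+#+######+YYYYYYYYYYYYY++......................
157 #################+#########OYYYYYYYYYYYY.++......................
160 ##################+########OOOOOOOOOOOOOOOOOOO...................
163 ##########################+OOOOOOOOOOOOOOOOOOOO..................
```

```bash
python3 - <<'E'
from h import *
from scipy.optimize import least_squares
p=np.load("h1.npz")
pos,q=place(.073,.09,.2);Rt=R.from_quat(q);F=R.from_quat(down(0)).inv()
pts=np.array([(-.076,.058,.0),(.076,.058,.0),(.09,.05,.0),(.007,.032,.044),(-.007,.032,.044)])
im=cv2.imread("pics/h1.png");hsv=cv2.cvtColor(im,cv2.COLOR_BGR2HSV)
print("V col 150",hsv[140:175:2,150,2],"\nV col 280",hsv[194:222:2,280,2],"\nrow 185 V",hsv[185,128:142,2])
pix=np.array([(131,146),(432,146),(452,161),(296,212),(265,212)],float)
def W(v): return pos+(Rt*F).apply(R.from_euler('yz',[v[3],v[4]]).apply(pts-[0,0,h])+v[:3])
f=lambda v:np.r_[np.concatenate([proj(p,x)-u for x,u in zip(W(v),pix)]),np.array(v[:3])*300,v[3]*30]
print(f(np.zeros(5))[:10].round(1));r=least_squares(f,np.zeros(5));print(r.x.round(4),r.fun.round(1))
E
```

```text
V col 150 [222 227 106  51  49  52  53  51  60  48  58  40  44  39  46  46  41  44] 
V col 280 [216 215 189 188 190 191 192 194 193 195 226 240 241 241] 
row 185 V [214 213 212 173  44  44  41  42  41  46  43  42  43  47]
[  3.4  -6.3 -12.2  -8.1  -8.   -8.1  -2.4  -4.4  -5.2  -4.2]
[ 0.0013 -0.0016  0.0056 -0.0037 -0.0129] [ 2.7 -4.6 -3.7 -2.5  1.  -1.7  2.1  3.5 -2.1  3.2  0.4 -0.5  1.7 -0.1]
```

```bash
python3 - <<'E'
from h import *
from scipy.optimize import least_squares
p=np.load("h1.npz")
pos,q=place(.073,.09,.2);Rt=R.from_quat(q);F=R.from_quat(down(0)).inv()
for zf,zt in((.012,.005),(.006,.003)):
    pts=np.array([(-.076,.058,zf),(.076,.058,zf),(.09,.05,zt),(.007,.032,.044),(-.007,.032,.044)])
    pix=np.array([(131,145),(432,145),(452,160.5),(296,213),(265,213)],float)
    W=lambda v: pos+(Rt*F).apply(R.from_euler('xyz',[v[5],v[3],v[4]]).apply(pts-[0,0,h])+v[:3])
    for roll in(0,1):
        f=lambda v:np.r_[np.concatenate([proj(p,x)-u for x,u in zip(W(v),pix)]),np.array(v[:3])*200,v[3]*30,v[5]*(30 if roll else 1e5)]
        r=least_squares(f,np.zeros(6));print(zf,r.x.round(4),r.fun[:10].round(1))
E
```

```text
0.012 [ 0.0018 -0.0028 -0.0021 -0.0129 -0.0063  0.    ] [ 0.   0.2  0.9  0.5 -0.8 -0.4  0.9 -0.1 -1.1 -0.2]
0.012 [ 0.0018 -0.0028 -0.0023 -0.013  -0.0065  0.0027] [ 0.   0.1  0.9  0.5 -0.9 -0.5  0.9 -0.  -1.1 -0.2]
0.006 [ 0.0015 -0.0022  0.002  -0.0059 -0.0091 -0.    ] [ 0.9 -1.6 -1.5 -0.6  0.5 -0.8  1.6  1.3 -1.5  1.1]
0.006 [ 0.0015 -0.0025  0.0038 -0.0048 -0.0072 -0.0261] [ 0.5 -0.6 -1.4 -0.2  0.8 -0.2  1.8  0.4 -1.6  0.3]
```

The in-hand fit is good (residuals under 1 px). The panel sits about +3 mm in x and −3 mm in y relative to the box, so I'll correct for that, descend, and tuck.

```bash
python3 - <<'E'
from h import *
DY,DW=.003,.006
f0=np.array(read_ft_force())
def go(tx,tz,th,sp=.06,lim=6):
    movel(*place(tx,tz,th,DY,DW),speed=sp);f=np.array(read_ft_force())-f0
    if np.linalg.norm(f)>lim: print("force",tx,tz,th,f.round(1));return False
    return True
def seq():
    if not go(.071,.03,.2,.12):return
    for tz in(.02,.012,.008,.0045):
        if not go(.071,tz,.2):return
    for tx in(.075,.079,.083,.086,.088):
        if not go(tx,.0045,.2):return
    print("tucked")
seq();pause(.1);print(read_ft_force()-f0,read_eef_pos(),read_finger_gap(),read_time_s())
p=camera_params("wrist");im=read_camera("wrist");cv2.imwrite("pics/h2.png",im[:,:,::-1]);np.savez("h2.npz",K=p["K"],camera_from_world=p["camera_from_world"])
hsv=cv2.cvtColor(im[100:300,395:475],cv2.COLOR_RGB2HSV)
for r in range(0,200,5):print(100+r,"".join('Y' if 20<=a[0]<35 and a[1]>120 and a[2]>70 else 'O' if 3<a[0]<20 and a[1]>150 and a[2]>90 else '#' if a[2]<60 else '+' if a[2]<150 else '.' for a in hsv[r]))
for n,X in (("lip +y mouth",box(.08,.061,.059)),("lip +y back",box(.097,.061,.059))):print(n,proj(p,X).round(1))
E
```

```text
tucked
[-1.07540981 -0.15356633  0.62292001] [0.58549087 0.19669542 0.06846168] 0.012772301078091134 23.3083
100 ................................................................................
105 ................................................................................
110 ................................................................................
115 ................................................................................
120 ................................................................................
125 ................................................................................
130 ...............................................................................+
135 ..............................................................................++
140 .............................................................................++#
145 #############################################+#############################+####
150 #########################################YOYYYYYYYYYYYYYYYYYYYYYYYYYYYYYYYYYYYYY
155 #######################################++OOYYYYYYYYY
[... 1761 characters left out ...]
YYYYYYYYYYYYYYYYYYYYYYYYYYYYYYYYY++++...............
265 #######################OOOYYYYYYYYYYYYYYYYYYYYYYYYYYYYYYYYYY++++................
270 ######################OOOOYYYYYYYYYYYYYYYYYYYYYYYYYYYYYYYYY++++.................
275 #####################+OOOYYYYYYYYYYYYYYYYYYYYYYYYYYYYYYYYY.++++.................
280 ####################+OOYOYYYYYYYYYYYYYYYYYYYYYYYYYYYYYYYY.+++..................+
285 ####################OOOOYYYYYYYYYYYYYYYYYYYYYYYYYYYYYYYY.++++.................+.
290 ###################OOOOOYYYYYYYYYYYYYYYYYYYYYYYYYYYYYYY.++++.................+..
295 ##################+OOYOYYYYYYYYYYYYYYYYYYYYYYYYYYYYYYYY++++.................+...
lip +y mouth [441.  146.6]
lip +y back [479.2 147.3]
```

The tongue is under the lip by about 12 mm and square to it, with no contact force. Now lower the heel gently.

```bash
python3 - <<'E'
from h import *
DY,DW=.003,.006
f0=np.array(read_ft_force());stop=None
for th,tz in [(.17,.0043),(.14,.004),(.11,.004),(.085,.0035),(.065,.003),(.05,.003),(.035,.0025),(.02,.002),(.01,.0015),(.0,.001),(-.005,0),(-.005,-.001),(-.005,-.002),(-.005,-.003)]:
    movel(*place(.088,tz,th,DY,DW),speed=.025);f=np.array(read_ft_force())-f0
    if th<.09: print(th,tz,f.round(1),np.round(read_ft_torque(),2))
    if np.linalg.norm(f)>5: print("stop");break
print(read_eef_pos(),read_finger_gap(),read_time_s())
im=read_camera("wrist");cv2.imwrite("pics/h3.png",im[:,:,::-1])
E
```

```text
0.085 0.0035 [ 0.9 -0.   0.2] [-0.5  -0.1  -0.06]
0.065 0.003 [ 1.3  0.7 -1.4] [-0.52 -0.12 -0.17]
0.05 0.003 [ 0.5 -1.  -0. ] [-0.49 -0.09 -0.18]
0.035 0.0025 [ 1.3 -0.9 -0.2] [-0.53 -0.03 -0.14]
0.02 0.002 [ 1.5 -0.1 -0.5] [-0.49 -0.07 -0.19]
0.01 0.0015 [ 1.3  0.4 -1.3] [-0.53 -0.05 -0.15]
0.0 0.001 [ 2.  -1.4  0.1] [-0.59 -0.05 -0.16]
-0.005 0 [ 0.5 -1.3  0.8] [-0.57 -0.01 -0.16]
-0.005 -0.001 [ 0.8 -1.   4.5] [-0.63  0.42 -0.19]
-0.005 -0.002 [-1.7 -1.3  9.5] [-0.72  0.91 -0.19]
stop
[0.58273293 0.19708037 0.04525524] 0.013015417787987238 26.6583
```

Contact is at the heel (reaction about 9 cm back). I'll level the tongue end down, then release.

```bash
python3 - <<'E'
from h import *
DY,DW=.003,.006
for th,tz in[(0.,-.0022),(.006,-.0030),(.012,-.004)]:
    movel(*place(.088,tz,th,DY,DW),speed=.025);pause(.05);print(th,tz,np.round(read_ft_force(),1),np.round(read_ft_torque(),2))
    if read_ft_force()[2]>14:break
move_gripper(.035,40);pause(.1);print(np.round(read_ft_force(),1),read_finger_gap())
pos,q=place(.088,tz,th,DY,DW);up=R.from_quat(q).apply([0,0,-1])
movel(pos+.06*up,q,speed=.15)
# go look from above the box like wbox
move_ptp([.56,.14,.22],down(-.1));pause(.15)
p=camera_params("wrist");im=read_camera("wrist");cv2.imwrite("pics/h4.png",im[:,:,::-1]);np.savez("h4.npz",K=p["K"],camera_from_world=p["camera_from_world"])
hsv=cv2.cvtColor(im[55:215,195:420],cv2.COLOR_RGB2HSV)
for r in range(0,160,6):print(55+r,"".join('Y' if 20<=a[0]<35 and a[1]>120 and a[2]>70 else 'O' if 3<a[0]<20 and a[1]>150 and a[2]>90 else '#' if a[2]<60 else '+' if a[2]<150 else '.' for a in hsv[r,::2]))
for n,X in [("lipmouth+",box(.08,.061,.059)),("lipmouth-",box(.08,-.061,.059))]+[(f"frame{x},{y}",box(x,y,.052)) for x in(-.075,.077) for y in(.058,-.058)]+[("rib",box(.001,y,.084)) for y in(.032,-.032)]:print(n,proj(p,X).round(1))
print("knob",[(d["at"],round(d["confidence"],2)) for d in tip_of("wrist","latch_knob")][:2],read_time_s())
E
```

```text
0.0 -0.0022 [-2.7 -3.5  7.7] [-0.71  0.66 -0.25]
0.006 -0.003 [-6.2 -3.3  9.8] [-0.77  0.72 -0.15]
0.012 -0.004 [-7.5 -4.2 11.7] [-0.83  0.82 -0.15]
[-0.6 -0.3 -0.8] 0.034899618871259544
55 ................................................................++++.............................................
61 ...........................+...................................+++++.............................................
67 .......................................................................................................+.........
73 .............+++++++++++++++++++++++++++++++++++++++++++++++++++++++++++++++++++++++++++++++++++++++++++.....+...
79 .............++++++++++++++++++++++++++++++++++++++++++++++++++++++++++++++++++++++++++++++###YYYYYYYYY+.........
85 +............+++++++++++++++++++++++++++++++++++++++++++++++++++++++++++++++++++++++++++++.OOOYYYYYYYYY..........
91 +............++++++++...............................................................#+++++OOOOYYYYYYYY...........
97 .+...........++++++++...............................................................#+++++O
[... 1812 characters left out ...]
++++++++++++++++++++++++++++++++++++++++++++++++++++++++++++++++++++++++++YYYYYYYY+...............
199 .........+......................................................................................+................
205 ..............++++++++++++++++++++++++++++++++++++++++++++++++++++++++++++++++++++++++++++++++..+................
211 ..........+...++++++++++++++++++++++++++++++++++++++++++++++++++++++++++++++++++++++++++++++++...................
lipmouth+ [384.6  73.7]
lipmouth- [373.3 196.4]
frame-0.075,0.058 [225.9  77.2]
frame-0.075,-0.058 [230.4 191.4]
frame0.077,0.058 [378.9  78.1]
frame0.077,-0.058 [369.  192.3]
rib [304.  103.1]
rib [302.2 172.8]
knob [([167.5, 86.1], 0.8)] 29.4417
```

The panel lies in the pocket with the tongue strip under the lip: rib at cols 293–307, tongue visible only just ahead of the yellow. Next, a gentle touch at heel and front to confirm it is level.

```bash
python3 - <<'E'
from h import *
g=down(BYAW);move_gripper(0,40)
for x in(.055,-.064):
    X=box(x,.003,.055);move_ptp(X+[0,0,.012],g) if x>0 else movel(X+[0,0,.03],g,speed=.2)
    movel(X-[0,0,.009],g,speed=.08);f0=read_ft_force()[2]
    for z in np.arange(.045,.030,-.001):
        movel([X[0],X[1],z],g,speed=.03);f=read_ft_force()[2]-f0
        if f>3.5:break
    print(x,"contact",z,round(f,1),read_eef_pos()[2])
    movel(X+[0,0,.03],g,speed=.2)
print(read_time_s())
E
```

```text
0.055 contact 0.03599999999999999 5.3 0.036785541986176194
-0.064 contact 0.03599999999999999 4.9 0.03671270272333953
38.2
```

Both touch at the same height, so the panel is level. Now the latch.

```bash
python3 - <<'E'
from h import *
P0=1.885
def pose(ph,z=.057):
    return box(-.104+.05*np.cos(ph),.05*np.sin(ph),z),down(BYAW+P0-np.pi/2-.75*(P0-ph))
move_gripper(.05,40)
qs=[inverse_kinematics(*pose(p)) for p in(P0,1.,0.,-.15)];print([None if q is None else q.round(1) for q in qs])
X,q=pose(P0,.12);move_ptp(X,q)
movel(*pose(P0),speed=.1);print("f",np.round(read_ft_force(),1))
move_gripper(.023);print("gap",read_finger_gap(),read_time_s())
for ph in(1.5,1.1,.7,.35,.12,0,-.06,-.12,-.17):
    movel(*pose(ph),speed=.1);f=np.array(read_ft_force());print(ph,f.round(1),round(read_time_s(),1))
    if np.linalg.norm(f[:2])>7 and ph<.1:break
    if np.linalg.norm(f)>20:break
E
```

```text
[array([-1.2,  0.5,  0.7,  2. , -0.4,  0.8, -0. ]), array([-1.2,  0.6,  0.8,  1.9, -0.6,  0.9, -0.5]), array([-1.2,  0.7,  1. ,  2. , -0.7,  0.9, -1.1]), array([-1.2,  0.7,  1. ,  2. , -0.7,  0.9, -1.1])]
f [ 0.1  0.3 -0.2]
gap 0.02314170806261439 40.3083
1.5 [ 0.7  0.  -1.1] 40.8
1.1 [-0.6 -0.5 -0.9] 41.2
0.7 [ 0.6 -0.1 -0.3] 41.6
0.35 [-0.1  0.2 -0.3] 42.1
0.12 [-0.8 -0.9 -0.5] 42.4
0 [ 0.5  0.4 -0.4] 42.6
-0.06 [-0.1  0.7  0. ] 42.9
-0.12 [ 0.2  5.7 -1.2] 43.1
-0.17 [ 1.   8.3 -2.2] 43.4
```

The stop is felt (8 N). Release, retreat, and verify.

```bash
python3 - <<'E'
from h import *
P0=1.885;ph=-.10
q=down(BYAW+P0-np.pi/2-.75*(P0-ph));X=lambda z:box(-.104+.05*np.cos(ph),.05*np.sin(ph),z)
movel(X(.057),q,speed=.05);move_gripper(.036);print(np.round(read_ft_force(),1))
movel(X(.15),q,speed=.15)
move_ptp([.56,.10,.24],down(-.1));pause(.15)
p=camera_params("wrist");im=read_camera("wrist");cv2.imwrite("pics/h5.png",im[:,:,::-1])
m=cv2.inRange(cv2.cvtColor(im,cv2.COLOR_RGB2HSV),(0,180,60),(6,255,255));n,l,s,c=cv2.connectedComponentsWithStats(m)
print([(s[i].tolist(),c[i].round(1)) for i in range(1,n) if s[i][4]>50])
for a in(0,.05,.1,.2):print(a,proj(p,box(-.104+.05*np.cos(a),.05*np.sin(a),.097)).round(1),proj(p,box(-.104+.05*np.cos(a),.05*np.sin(a),.061)).round(1))
t=read_camera("top")
for n in("latch_knob","bushing1_c","sleeve_c"):print(n,[(np.round(d["at"],1),round(d["confidence"],2)) for d in tip_of("top",n)][:3])
hsv=cv2.cvtColor(im[40:200,195:420],cv2.COLOR_RGB2HSV)
for r in range(0,160,6):print(40+r,"".join('R' if a[0]<6 and a[1]>180 and a[2]>60 else 'Y' if 20<=a[0]<35 and a[1]>120 and a[2]>70 else 'O' if 3<a[0]<20 and a[1]>150 and a[2]>90 else '#' if a[2]<60 else '+' if a[2]<150 else '.' for a in hsv[r,::2]))
print(read_time_s())
E
```

```text
[ 0.1 -1.2 -0.6]
[([234, 93, 17, 13, 66], array([245.1, 100.6]))]
0 [239.   94.4] [243.5  97.7]
0.05 [238.8  91.6] [243.4  95.2]
0.1 [238.5  88.7] [243.2  92.6]
0.2 [237.5  83. ] [242.3  87.6]
latch_knob []
bushing1_c [(array([388.3, 220.5]), 0.43)]
sleeve_c [(array([386.7, 160.7]), 0.69)]
40 ...........+#++++++++++++++++++++++++++++++++++++++++++++++++++++++++++++++++++++++++++##+YYYYYYYY...............
46 ...........+++++++++++++++++++++++++++++++++++++++++++++++++++++++++++++++++++++++++++..O+YYYYYYYY+..............
52 ...........+#+++++++............................................................++++++.OOOYYYYYYYY+..............
58 ............#++++++............................OO.OO............................#+++++.OOYYYYYYYYY...............
64 +...........+++++++............................O.....O..........................++++++OOOYYYYYYYY................
70 +...........++++++++...........................O.....O..........................++++++OOOYYYYYYYY+...............
76 .+..........++++++++...........................O.....O..........................+++++.OOOYYYYYYYY.......
[... 1674 characters left out ...]
.+++++++++++++++++++++++++++++++++++++++++++++++++++++++++++++++++++++++++++++++++++++++..............
172 .............++++++++++++++++++++++++++++++++++++++++++++++++++++++++++++++++++++++++++++++......................
178 .........+...++++++++++++++++++++++++++++++++++++++++++++++++++++++++++++++++++++++++++++++......................
184 ....................................................................................+............................
190 ..........+...........................................................+..........................................
196 ......................................................................+..........................................
46.1083
```

```bash
python3 -c "
from bench import *
print(sign_off())"
```

```text
the job is handed in; nothing more can be done
None
```

The job is handed in, at about 46 s on the clock: the panel's tongue is under the yellow lip and the panel lies level in its pocket, the latch is closed to its stop and released, and neither the sleeve nor the one bushing checked shows any shift in the last top view.

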